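# Mount the vial carrier on the needle station and index its vial under the needle

### The arm

A 6-joint arm with a two-finger parallel gripper is mounted at the origin on a cart in front of the work surface, level with it; the furniture and walls round the work are solid. World frame = base frame: x ahead of the robot, y to its left, z up, the work surface at z = 0. Lengths are in m, angles in rad, forces in N, time in s.
With the tool pointing down it reaches from about 0.25 to 0.775 m from the base axis. Payload 4 kg.
Tool frame: the origin (TCP) lies at the very end of the fingers, on their centre line; the grasp point (between the pads) lies 19 mm behind it; x points along the fingers, y is the direction in which the jaws open and shut, and the axes are right-handed (so a half turn about x gives the same grasp; the last joint's range is limited). The gripper opens to 85 mm and grips with 20 to 120 N. Pads are 22 mm wide; open, the fingers measure 114 mm over their backs; the gripper's body (76 mm by 85 mm) begins 54 mm behind the grasp point. The pads swing forward as they close: fully open they stand 13 mm farther back than shut.
Start: joints at [1.048, 0.087, 1.371, -0, 1.684, -0.103], TCP at [0.224, 0.502, 0.231] pointing down, gripper open.
Joint ranges: [-3.1, 3.1], [-0.76, 2.03], [0.27, 2.55], [-1.08, 4.22], [0.17, 2.65], [-2.57, 2.57]. Speed limits (rad/s): [2.79, 2.79, 3.14, 3.14, 3.14, 3.14].

### API

Orientations are given as [roll, pitch, yaw] about the fixed x, y, z axes, in that order (R = Rz(yaw) Ry(pitch) Rx(roll)).
In Python, from plant import env gives the robot as it stands.
- The arm moves only by the tool servo_tool, never from a script. Its argument "targets" is a list of rows, each a list of 7 numbers: the opening, from -1 (shut) to 1 (fully open), so that 0 is half open, then the shift along the tool's x, y, z in units of 40 mm (1.0 is 40 mm), then the turn, a rotation vector about the tool's x, y, z in units of 6 degrees (1.0 is 6 degrees). A call has 1 to 5 rows; each row is the pose to reach, as a shift and turn from the pose measured when the call began, along the tool's axes at that moment; what a row does not reach only later rows make up. A row lasts 1/12 s, in which the tool goes at most 41.7 mm and 7.16 degrees, less where a joint would pass 70% of its speed; a pose out of reach is approached as far as the arm can. A call with a gripper value outside its range is refused whole. The fingers move at their own pace and stop on an object; "newtons" is the grip in N (left out, the last holds). Time passes only in rows, so rows that repeat a pose let the fingers close. It gives the time, the measured TCP pose, the force and the opening at its end, in the units of the state.
- env.state(): the state, without advancing time (a new reading comes with each control period).
- env.read_camera(name): name is "scene" or "top" or "wrist"; returns a dict with "frame" (480x640x3 uint8, red, green, blue), "mtx" (3x3 intrinsics, pixels), "pose" (4x4, takes a point from camera to world coordinates); the wrist camera has in their place "tool_from_camera" (4x4, takes a point from camera to tool coordinates, whose origin is the TCP and whose axes are the tool frame's). Camera axes: x right, y down, z forward; pixel columns grow to the right and rows downward; lengths in m; the calibration is good to about 2 mm. A picture is of the moment at which its call begins: read the wrist's pose just before it. There is no depth.
- env.job_done(): hands the job in, once; it reports no verdict.
The state is a dict: "clock": time; "joint_positions": joint angles; "joint_vel": joint speeds; "joint_efforts": joint torques, N m; "ee_pos": TCP position; "tool_rot": TCP orientation; "wrist_force": force on the tool from outside, world axes, zero at the start; "ft_torque": the same for the moment, N m; "grip_width": finger opening in m.
Only numpy, scipy, OpenCV 4.12 (cv2) and the standard library are available. Lean on these libraries where they do the work, as an engineer would, in place of code of your own. Each camera call takes 0.05 s, during which the arm holds its last target. There are 200 camera calls.

### The job

Mount the vial carrier on the deck of the needle station, with its vial towards the needle stand: lower it gently so that both stud heads come up through the round holes of its keyholes, let go so that it lies flat, then push it sideways until both studs are fully home in the narrow slots. After that push the sliding deck along its rails until the vial stands centrally under the needle, and leave it there. Keep clear of the needle and its arm, and do not disturb the bottle, the beaker and the dish beside the station.

Things in the scene. Friction and masses are not known exactly. Their poses are not given: they have to be found in the camera images.
- carrier: Loose vial carrier, 0.45 kg: steel plate, x -44 to 44 mm, y -80 to 96, 5 mm thick, under a white block 80 (x) by 36 (y), top at 46. A capped vial is fixed in the +x one of its 3 wells; a thumbscrew stands out 11 mm at +x. A keyhole at each plate end: round hole 21 mm, slot 9.5 mm wide running to -y. Origin: underside, below the block's middle. Starts flat on the worktop, x away from the robot.
- grip (a point): Where to grip the carrier: middle of the white block, 34 mm above the underside; axes as the carrier. Grip across y: the flat side faces are 36 mm apart, bare from 5 to 46 mm above the underside. The vial's cap rises 22.5 mm above this point. Fingertips up to 20 mm below it stay above the stud heads when the carrier is on the deck.
- hole_left (a point): Centre of the round hole of the carrier's +y keyhole, on the underside: 80 mm from the carrier's origin along +y. Axes as the carrier.
- hole_right (a point): Centre of the round hole of the carrier's -y keyhole, on the underside: 48 mm from the carrier's origin along -y. Axes as the carrier.
- seat_left (a point): Place for the left stud's axis when home in the slot of the +y keyhole, on the underside: 16 mm from that hole's centre towards -y, 64 mm from the carrier's origin along +y. So with the holes over the studs, the carrier is pushed 16 mm towards the station's +y (left), until the slot ends stop it.
- seat_right (a point): The same for the right stud and the -y keyhole: 64 mm from the carrier's origin along -y, on the underside.
- vial_top (a point): Middle of the top of the vial's cap, 26 mm along +x from the carrier's origin and 56.5 mm above its underside.
- stud_left (a point): Foot of the left (+y) headed steel stud, on the top of the station's sliding deck, 46 mm above the worktop. Shank 6.4 mm across; head 15 mm across with bevelled rim, from 6.6 to 10.8 mm above the deck. Axes as the station: x along the rails towards the needle stand (away from the robot, yaw up to 0.15 rad either way), y left, z up. The deck, a grey plate 124 x 170 mm, moves only along x.
- stud_right (a point): Foot of the right (-y) stud, alike, 128 mm from the left one along the station's -y.
- push_plate (a point): Middle of the front face (towards the robot) of the upright grey plate at the deck's front edge, 64 mm above the worktop; plate 70 mm wide along y, 6 mm thick, upper edge 80 mm above the worktop, 72 mm before the line of the studs. Push this face along +x to slide the deck. Axes as the station.
- slide (a joint): Position of the sliding deck along its rails, m: 0 at the front stop, 0.16 at the back stop, growing away from the robot. Starts between 0.003 and 0.03; needs about 3 N to slide, a little more when fast; stays where it is left. The vial comes under the needle at about 0.11 to 0.15, before the back stop.
- needle_tip (a point): Tip of the thin steel needle that points straight down over the deck's middle line, 120 mm above the worktop, 17 mm above the vial's top when the carrier is mounted. Above it a clear syringe, 19 mm across from 180 mm up, on an arm that runs back to a column, 246 mm above the worktop. Fixed in an episode.
- needle_arm: The needle, its syringe (up to 287 mm above the worktop) and the horizontal arm that carries them. Origin on the worktop straight under the needle. Not to be touched.
- bottle_amber: Bystander: amber reagent bottle with a black cap, 48 mm across, 92 mm tall, behind and to the right of the station. Origin at the middle of its underside.
- beaker: Bystander: small clear beaker, 54 mm across, 69 mm tall, to the right of the station. Origin at the middle of its underside.
- petri_1: Bystander: flat round dish with lid, 59 mm across, 14 mm tall, to the right of the station. Origin at the middle of its underside.

How it is judged:
On the way, in this order (a step that is already met when the one before it is completed fails the run):
1. the carrier lies flat on the deck with both stud heads through its round holes, let go (horizontal distance between hole_left and stud_left below 0.006 m and horizontal distance between hole_right and stud_right below 0.006 m and z of hole_left in the frame of stud_left below 0.002 m and z of hole_right in the frame of stud_right below 0.002 m and angle between carrier's own z axis and vertical below 0.03 rad and contact force between the fingers and carrier below 0.3 N), for 0.2 s.
2. the carrier has been pushed sideways until both studs are home in the slots (horizontal distance between seat_left and stud_left below 0.0035 m and horizontal distance between seat_right and stud_right below 0.0035 m and z of seat_left in the frame of stud_left below 0.002 m and z of seat_right in the frame of stud_right below 0.002 m), for 0.2 s.
At the end, for the whole second after the job is handed in: The carrier lies flat on the deck (within 2 mm), both studs home in the narrow slots (within 3.5 mm of the slot ends), the middle of the vial's cap within 5 mm of the point straight under the needle, and the deck at rest (all of step 2 and angle between carrier's own z axis and vertical below 0.03 rad and horizontal distance between vial_top and needle_tip below 0.005 m and velocity of joint slide between -0.005 and 0.005 m/s); the robot touches nothing.
It fails at once if the carrier is dropped onto the deck (faster than 0.45 m/s within 15 mm above it) instead of lowered (linear speed of carrier above 0.45 m/s and z of hole_left in the frame of stud_left below 0.015 m and horizontal distance between hole_left and stud_left below 0.03 m).
It fails at once if the needle, its syringe or its arm is touched (contact force between needle_arm and anything else above 0.5 N).
It fails at once if the bottle, the beaker or the dish is moved by more than 20 mm (distance of any of bottle_amber, beaker, petri_1 from where it was at the start of the episode above 0.02 m).
It also fails if it takes over 67 s, if anything falls off the work surface, if the arm or the gripper's body presses on something with over 40 N, if the wrist force passes 120 N, or if a joint passes its speed limit or range.

## Working session

There is one attempt and no reset: what is moved stays moved. The work goes in short steps, Python scripts to look and compute and a tool call to move; the robot and the scene stay as the last step left them, time stands still between calls to the robot, and variables do not carry over. Pictures are saved under pics/ and viewed, on a budget of 10 in all, crops included, one or two more only if the job needs it, and the job is handed in when it is done.

Besides the shell and the picture viewer there is one more tool, called after "Request:" as name([rows], argument=value, ...), one row to a line, values as JSON. servo_tool: Moves the arm, as the interface text tells. Its arguments: {"type":"object","properties":{"targets":{"type":"array","items":{"type":"array","items":{"type":"number"}}},"newtons":{"type":"number"}},"required":["targets"]}

```bash
mkdir -p pics; ls; cat > h.py <<'E'
import numpy as np,cv2
from plant import env
from scipy.spatial.transform import Rotation as R
def snap(n,f):
    s=env.state();c=env.read_camera(n);cv2.imwrite(f,c['frame'][:,:,::-1])
    K=np.array(c['mtx'])
    if n=='wrist':
        T=np.eye(4);T[:3,:3]=R.from_euler('xyz',s['tool_rot']).as_matrix();T[:3,3]=s['ee_pos'];P=T@np.array(c['tool_from_camera'])
    else:P=np.array(c['pose'])
    np.savez(f[:-4]+'.npz',K=K,P=P);return c['frame'],K,P
def pt(f,u,v,z):
    d=np.load(f[:-4]+'.npz');r=d['P'][:3,:3]@np.linalg.inv(d['K'])@[u,v,1];o=d['P'][:3,3];return o+r*(z-o[2])/r[2]
def px(f,p):
    d=np.load(f[:-4]+'.npz');q=d['P'][:3,:3].T@(np.array(p)-d['P'][:3,3]);q=d['K']@q;return q[:2]/q[2]
E
python3 - <<'E'
from h import *
for n in('scene','top'):
    f,K,P=snap(n,f'pics/{n}1.png');print(n,K.round(1).tolist(),P.round(3).tolist())
print(env.state())
c=env.read_camera('wrist');print(np.array(c['tool_from_camera']).round(3))
E
```

```text
pics
scene [[623.9, 0.0, 322.5], [0.0, 623.9, 233.3], [0.0, 0.0, 1.0]] [[0.653, -0.326, 0.684, -0.394], [-0.758, -0.281, 0.589, -0.835], [-0.0, -0.903, -0.43, 0.712], [0.0, 0.0, 0.0, 1.0]]
top [[436.9, 0.0, 316.5], [0.0, 436.9, 236.8], [0.0, 0.0, 1.0]] [[0.023, -0.988, 0.155, 0.424], [-1.0, -0.024, -0.004, 0.016], [0.008, -0.155, -0.988, 1.203], [0.0, 0.0, 0.0, 1.0]]
{'clock': 0.1, 'joint_positions': array([ 1.04786693e+00,  8.79377190e-02,  1.37211797e+00,  1.39996435e-06,
        1.68366193e+00, -1.03094293e-01]), 'joint_vel': array([-0.00101769, -0.00270622, -0.00452876, -0.00206322,  0.00030119,
       -0.00169957]), 'joint_efforts': array([ 1.66203197e-03, -3.53012395e+01, -3.14219677e+01, -2.16614299e-04,
        7.92435429e-03,  3.55069297e-06]), 'ee_pos': array([0.22395184, 0.50182863, 0.23021774]), 'tool_rot': array([-1.6745454 ,  1.56867137, -2.09438035]), 'wrist_force': array([ 0.01649753, -0.54118663, -0.48022488]), 'ft_torque': array([-0.02395803,  0.01151029,  0.06616119]), 'grip_width': 0.08567968282957679}
[[-0.    -0.263  0.965 -0.143]
 [ 1.    -0.     0.     0.001]
 [ 0.     0.965  0.263 -0.065]
 [ 0.     0.     0.     1.   ]]
```

```bash
python3 - <<'E'
import cv2
a=cv2.imread('pics/top1.png');cv2.imwrite('pics/top1b.png',cv2.resize(a[60:420,120:600],(800,600),interpolation=cv2.INTER_CUBIC))
E
```

```text
(no output)
```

View pics/top1b.png

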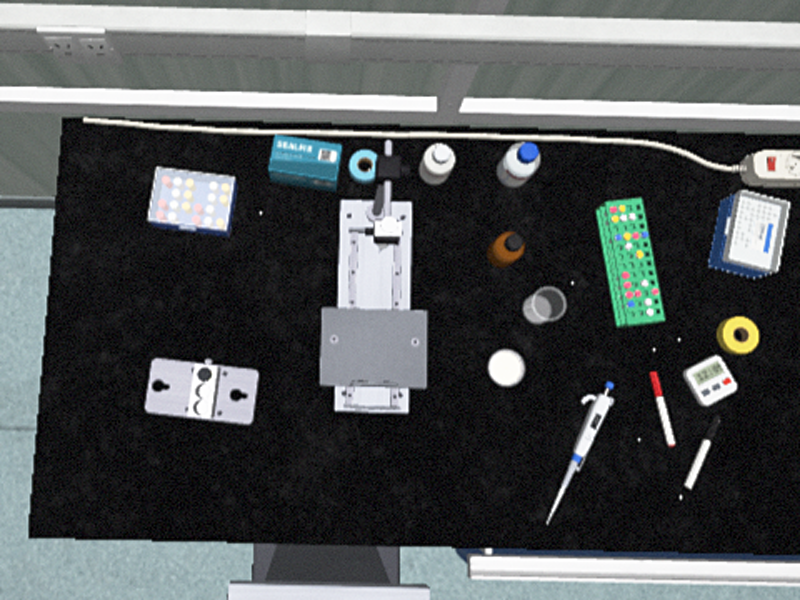

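View pics/scene1.png

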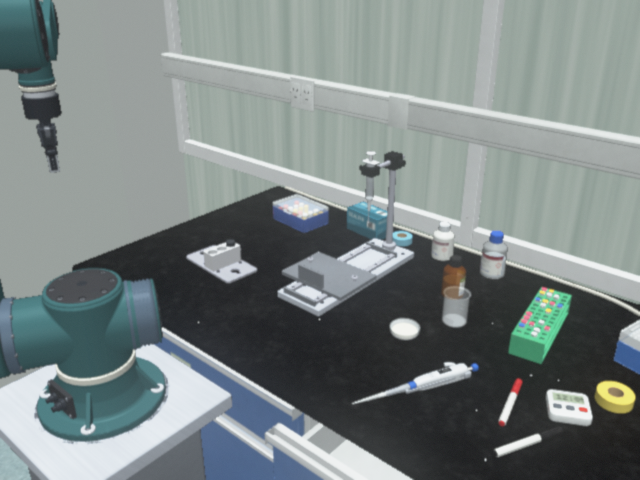

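The top view shows the carrier at crop (202,390), deck studs at about (334,339) and (415,341), and the syringe near (387,232). Next I enlarge the key areas.

```bash
python3 - <<'E'
import cv2,numpy as np
a=cv2.imread('pics/top1.png')
A=cv2.resize(a[265:325,200:280],(800,600),interpolation=cv2.INTER_CUBIC)[:, :]
A=cv2.resize(a[268:318,200:280],None,fx=5,fy=5,interpolation=cv2.INTER_CUBIC) #400x250
B=cv2.resize(a[235:315,305:385],None,fx=5,fy=5,interpolation=cv2.INTER_CUBIC) #400x400
s=cv2.imread('pics/scene1.png')
C=cv2.resize(s[150:270,345:425],None,fx=5,fy=5,interpolation=cv2.INTER_CUBIC) #400x600
o=np.zeros((600,800,3),np.uint8);o[:200,:400]=A[:200] if 0 else cv2.resize(a[274:314,200:280],None,fx=5,fy=5,interpolation=cv2.INTER_CUBIC);o[200:,:400]=B;o[:,400:]=C
cv2.imwrite('pics/m1.png',o)
E
```

```text
(no output)
```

View pics/m1.png

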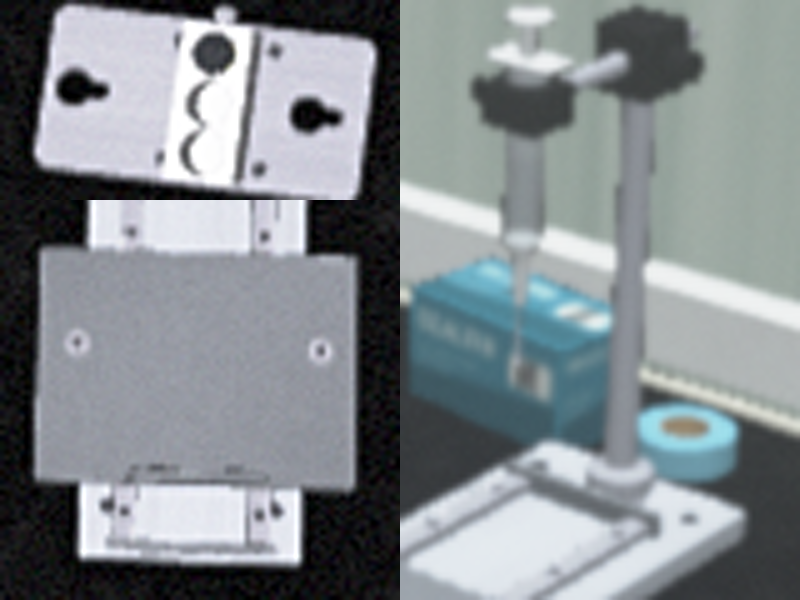

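The keyhole centres are at (73,88) and (307,116) in the left-hand crop, the stud heads at (77,343) and (320,350). The needle ends near (517,365) in the right-hand crop.

```bash
python3 - <<'E'
from h import *
t='pics/top1.png'
A=lambda x,y:(200+x/5-.4,274+y/5-.4)
B=lambda x,y:(305+x/5-.4,235+(y-200)/5-.4)
hl=pt(t,*A(73,88),.003);hr=pt(t,*A(307,116),.003)
d=hl-hr;print('holes',hl,hr,np.hypot(*d[:2]),'yaw',np.arctan2(-d[0],d[1]))
c=[pt(t,*A(*q),.005) for q in((60,5),(375,40),(355,197),(37,165))]
print('corners',np.round(c,4).tolist(),np.mean(c,0))
e=(c[1]-c[2]+c[0]-c[3]);print('yaw e',np.arctan2(e[1],e[0]))
u=(hr-hl)/np.linalg.norm(hr-hl);print('origin est',hl+u*.080, 'grip')
sl=pt(t,*B(77,343),.0568);sr=pt(t,*B(320,350),.0568);d=sl-sr
print('studs',sl,sr,np.hypot(*d[:2]),'yaw',np.arctan2(-d[0],d[1]))
k=[pt(t,*B(*q),.046) for q in((40,245),(357,255),(354,489),(36,482))];print('deck',np.round(k,4).tolist(),np.mean(k,0))
e=k[0]-k[1]+k[3]-k[2];print('deck yaw',np.arctan2(-e[0],e[1]))
n=pt('pics/scene1.png',368,222.6,.12);print('needle',n, 'topproj',px(t,n))
E
```

```text
holes [0.455859  0.2859539 0.003    ] [0.44368306 0.15812429 0.003     ] 0.12840818701251905 yaw -0.09496480605767242
corners [[0.5006, 0.2953, 0.005], [0.4856, 0.1226, 0.005], [0.401, 0.1302, 0.005], [0.4141, 0.3025, 0.005]] [0.4503116  0.21261774 0.005     ]
yaw e -0.0864716476782295
origin est [0.44827323 0.20631436 0.003     ] grip
studs [5.33831594e-01 4.98394606e-04 5.68000000e-02] [ 0.53314262 -0.12741531  0.0568    ] 0.12791556374556676 yaw -0.005386156865761517
deck [[0.5869, 0.0213, 0.046], [0.5856, -0.1484, 0.046], [0.4613, -0.147, 0.046], [0.4611, 0.0203, 0.046]] [ 0.52372902 -0.06343698  0.046     ]
deck yaw -0.003460370575248783
needle [ 0.6587895  -0.06468541  0.12      ] topproj [347.18849381 212.21640979]
```

```bash
cat >> h.py <<'E'
def to(p,yaw,s=None):
    """rows to tool-down pose at p, jaw axis along station/carrier y at yaw"""
    s=s or env.state();M=R.from_euler('xyz',s['tool_rot']).as_matrix()
    y=np.array([-np.sin(yaw),np.cos(yaw),0]);
    if y@M[:,1]<0:y=-y
    x=np.array([0,0,-1.]);D=np.c_[x,y,np.cross(x,y)]
    sh=M.T@(np.array(p)-s['ee_pos'])/.04;rv=R.from_matrix(M.T@D).as_rotvec(degrees=True)/6
    print('shift',sh.round(3),'turn',rv.round(3),'n',np.linalg.norm(sh).round(2));return sh,rv
E
python3 - <<'E'
from h import *
s=env.state();print(R.from_euler('xyz',s['tool_rot']).as_matrix().round(2))
to([.43,.21,.24],-.09)
E
```

```text
[[-0.    0.41  0.91]
 [-0.    0.91 -0.41]
 [-1.   -0.   -0.  ]]
shift [-0.234 -4.565  7.678] turn [-3.149 -0.004  0.016] n 8.94
```

Request:
servo_tool([
  [1,0,-0.5,0.86,-0.35,0,0],
  [1,-0.1,-1,1.7,-0.7,0,0],
  [1,-0.1,-1.5,2.55,-1.05,0,0],
  [1,-0.1,-2,3.4,-1.4,0,0],
  [1,-0.12,-2.5,4.25,-1.75,0,0],
])

```text
clock: 0.57
ee_pos: [0.3388, 0.3397, 0.2349]
tool_rot: [-1.927, 1.568, -2.161]
wrist_force: [0.5, 0.5, -0.1]
grip_width: 0.0853
```

```bash
python3 - <<'E'
from h import *
to([.43,.21,.24],-.09)
E
```

```text
shift [-0.125 -2.626  2.968] turn [-1.374 -0.009  0.021] n 3.97
```

Request:
servo_tool([
  [1,0,-0.66,0.75,-0.35,0,0],
  [1,-0.1,-1.3,1.5,-0.7,0,0],
  [1,-0.12,-2,2.25,-1.05,0,0],
  [1,-0.12,-2.62,2.97,-1.37,0,0.02],
  [1,-0.12,-2.62,2.97,-1.37,0,0.02],
])

```text
clock: 0.98
ee_pos: [0.4333, 0.2048, 0.2393]
tool_rot: [-1.36, 1.567, -1.458]
wrist_force: [-0.3, 1.6, 1.0]
grip_width: 0.0856
```

Request:
servo_tool([
  [1,0,0,0,0,0,0],
  [1,0,0,0,0,0,0],
])

```text
clock: 1.15
ee_pos: [0.4334, 0.2041, 0.2389]
tool_rot: [-1.593, 1.567, -1.693]
wrist_force: [0.5, 0.6, -0.7]
grip_width: 0.0854
```

```bash
python3 - <<'E'
from h import *
snap('wrist','pics/w1.png');to([.449,.2055,.12],-.09)
print(px('pics/w1.png',[.4559,.286,.005]),px('pics/w1.png',[.4437,.158,.005]))
E
```

```text
shift [2.974 0.062 0.4  ] turn [-0.078 -0.002  0.033] n 3.0
[410.75941212 216.95981143] [275.7248485 217.5318505]
```

View pics/w1.png

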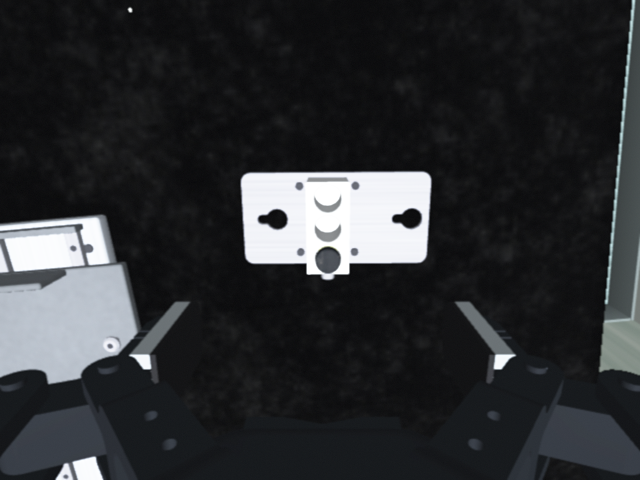

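The wrist view shows round holes at (277,219) and (411,218), within 2 px of the prediction.

```bash
python3 - <<'E'
from h import *
w='pics/w1.png'
a=pt(w,411,218,.004);b=pt(w,277,219,.004);d=a-b;print(a,b,np.hypot(*d[:2]),np.arctan2(-d[0],d[1]))
o=a-d*80/128;print('origin',o)
s=pt(w,111,345,.0568);print('studL',s)
to([.4487,.2055,.10],-.09);to([.4487,.2055,.017],-.09)
E
```

```text
[0.45716834 0.286383   0.004     ] [0.44544244 0.15888635 0.004     ] 0.1280347332596029 -0.09171222496874841
origin [0.44983965 0.20669759 0.004     ]
studL [0.53482571 0.00252164 0.0568    ]
shift [3.474 0.063 0.392] turn [-0.078 -0.002  0.033] n 3.5
shift [5.549 0.07  0.393] turn [-0.078 -0.002  0.033] n 5.56
```

Request:
servo_tool([
  [1,0.9,0.05,0.4,-0.08,0,0.03],
  [1,1.8,0.09,0.41,-0.08,0,0.03],
  [1,2.7,0.09,0.41,-0.08,0,0.03],
  [1,3.5,0.09,0.41,-0.08,0,0.03],
  [1,3.5,0.09,0.41,-0.08,0,0.03],
])

```text
clock: 1.62
ee_pos: [0.4433, 0.2063, 0.0911]
tool_rot: [-2.746, 1.555, -2.833]
wrist_force: [-0.7, 0.4, -1.4]
grip_width: 0.0852
```

```bash
python3 - <<'E'
from h import *
w='pics/w2.png';snap('wrist',w);to([.4495,.2063,.017],-.092)
print(px(w,[.4565,.2862,.005]),px(w,[.4448,.1586,.005]))
E
```

```text
shift [1.95  0.002 0.115] turn [ 0.045 -0.088  0.037] n 1.95
[458.69340288 257.22260972] [243.00662586 255.97113549]
```

Request:
servo_tool([
  [1,0.6,0,0.1,0.04,-0.08,0.03],
  [1,1.2,0,0.11,0.04,-0.08,0.03],
  [1,1.7,0,0.11,0.04,-0.08,0.03],
  [1,1.9,0,0.11,0.04,-0.08,0.03],
  [1,1.95,0,0.11,0.04,-0.08,0.03],
])

```text
clock: 2.08
ee_pos: [0.4494, 0.2071, 0.0176]
tool_rot: [-2.542, 1.57, -2.632]
wrist_force: [0.5, 0.2, 0.3]
grip_width: 0.0851
```

Request:
servo_tool([
  [1,0,0,0,0,0,0],
  [1,0,0,0,0,0,0],
])

```text
clock: 2.25
ee_pos: [0.4511, 0.2081, 0.0201]
tool_rot: [0.385, 1.567, 0.296]
wrist_force: [-0.3, 0.1, 0.9]
grip_width: 0.0851
```

```bash
python3 - <<'E'
from h import *
to([.4495,.2063,.017],-.092)
E
```

```text
shift [ 0.078 -0.048 -0.037] turn [ 0.022  0.032 -0.013] n 0.1
```

Request:
servo_tool([
  [0.5,0.08,-0.05,-0.04,0.02,0.03,0],
  [0,0.08,-0.05,-0.04,0.02,0.03,0],
  [-1,0.08,-0.05,-0.04,0.02,0.03,0],
  [-1,0.08,-0.05,-0.04,0.02,0.03,0],
  [-1,0.08,-0.05,-0.04,0.02,0.03,0],
], newtons=50)

```text
clock: 2.67
ee_pos: [0.4498, 0.2065, 0.0176]
tool_rot: [1.035, 1.568, 0.943]
wrist_force: [1.7, 0.5, 4.7]
grip_width: 0.0349
```

Request:
servo_tool([
  [-1,0,0,0,0,0,0],
  [-1,0,0,0,0,0,0],
  [-1,0,0,0,0,0,0],
  [-1,0,0,0,0,0,0],
  [-1,0,0,0,0,0,0],
])

```text
clock: 3.08
ee_pos: [0.4499, 0.2065, 0.0176]
tool_rot: [1.019, 1.568, 0.927]
wrist_force: [-0.0, -0.0, 0.9]
grip_width: 0.0356
```

Request:
servo_tool([
  [-1,-0.3,0,0,0,0,0],
  [-1,-0.9,0,0,0,0,0],
  [-1,-1.6,0,0,0,0,0],
  [-1,-2.4,0,0,0,0,0],
  [-1,-3.0,0,0,0,0,0],
])

```text
clock: 3.5
ee_pos: [0.449, 0.2059, 0.138]
tool_rot: [1.864, 1.569, 1.772]
wrist_force: [0.9, 0.1, -4.1]
grip_width: 0.0352
```

Request:
servo_tool([
  [-1,0,0,0,0,0,0],
])

```text
clock: 3.58
ee_pos: [0.4517, 0.2067, 0.1427]
tool_rot: [0.529, 1.561, 0.437]
wrist_force: [1.5, 0.4, -4.7]
grip_width: 0.0355
```

```bash
python3 - <<'E'
from h import *
s=env.state();print(s['ee_pos'],s['grip_width'],s['wrist_force']);to([.5346,-.0787,.14],-.005)
E
```

```text
[0.45165166 0.20671766 0.14272586] 0.03551452574495674 [ 1.53638904  0.44475249 -4.6635807 ]
shift [ 0.057 -6.915  2.719] turn [-0.83   0.08  -0.042] n 7.43
```

Request:
servo_tool([
  [-1,0,-0.4,0.2,-0.1,0,0],
  [-1,0,-1.1,0.5,-0.2,0.05,0],
  [-1,0.03,-1.9,0.8,-0.3,0.08,-0.04],
  [-1,0.05,-2.7,1.1,-0.4,0.08,-0.04],
  [-1,0.05,-3.5,1.4,-0.5,0.08,-0.04],
])

```text
clock: 4.0
ee_pos: [0.4928, 0.0608, 0.1367]
tool_rot: [-3.129, 1.565, 3.116]
wrist_force: [1.3, 0.9, -5.9]
grip_width: 0.0352
```

```bash
python3 - <<'E'
from h import *
to([.5346,-.0787,.14],-.005)
E
```

```text
shift [-0.09  -3.446  1.178] turn [-0.317 -0.06  -0.   ] n 3.64
```

Request:
servo_tool([
  [-1,-0.05,-0.9,0.3,-0.1,-0.03,0],
  [-1,-0.09,-1.8,0.6,-0.2,-0.06,0],
  [-1,-0.09,-2.6,0.9,-0.3,-0.06,0],
  [-1,-0.09,-3.2,1.1,-0.32,-0.06,0],
  [-1,-0.09,-3.45,1.18,-0.32,-0.06,0],
])

```text
clock: 4.42
ee_pos: [0.5336, -0.0825, 0.1361]
tool_rot: [-2.969, 1.565, -2.978]
wrist_force: [-0.2, 0.5, -5.3]
grip_width: 0.0353
```

Request:
servo_tool([
  [-1,0,0,0,0,0,0],
  [-1,0,0,0,0,0,0],
  [-1,0,0,0,0,0,0],
])

```text
clock: 4.67
ee_pos: [0.5322, -0.081, 0.1339]
tool_rot: [3.015, 1.561, 3.007]
wrist_force: [0.4, 0.7, -5.9]
grip_width: 0.035
```

```bash
python3 - <<'E'
from h import *
to([.5346,-.0787,.085],-.005);print(env.state()['ee_pos'])
E
```

```text
shift [1.221 0.057 0.072] turn [-0.026 -0.093 -0.012] n 1.22
[ 0.53217174 -0.08101416  0.13387652]
```

Request:
servo_tool([
  [-1,0.3,0.03,0.04,0,-0.09,0],
  [-1,0.7,0.06,0.07,-0.02,-0.09,0],
  [-1,1.0,0.06,0.07,-0.02,-0.09,0],
  [-1,1.15,0.06,0.07,-0.02,-0.09,0],
  [-1,1.15,0.06,0.07,-0.02,-0.09,0],
])

```text
clock: 5.08
ee_pos: [0.5328, -0.0772, 0.0854]
tool_rot: [2.68, 1.565, 2.676]
wrist_force: [0.4, 0.4, -5.8]
grip_width: 0.0352
```

```bash
python3 - <<'E'
from h import *
import cv2
f,K,P=snap('top','pics/t2.png');g,_,_=snap('scene','pics/s2.png')
to([.5346,-.0787,.085],-.005);print(env.state()['ee_pos'])
a=cv2.resize(f[215:315,305:385,::-1],None,fx=5,fy=5,interpolation=cv2.INTER_CUBIC)
p=px('pics/s2.png',[.53,-.06,.06]).astype(int);print(p)
x0,y0=p[0]-50,p[1]-60
b=cv2.resize(g[y0:y0+100,x0:x0+80,::-1] if 0 else g[y0+10:y0+110,x0:x0+80,::-1],None,fx=5,fy=5,interpolation=cv2.INTER_CUBIC);print(x0,y0+10)
cv2.imwrite('pics/m2.png',np.hstack([a,b]))
E
```

```text
shift [ 0.075 -0.016  0.001] turn [ 0.001 -0.003 -0.013] n 0.08
[ 0.53457245 -0.07806612  0.08799378]
[330 265]
280 215
```

View pics/m2.png

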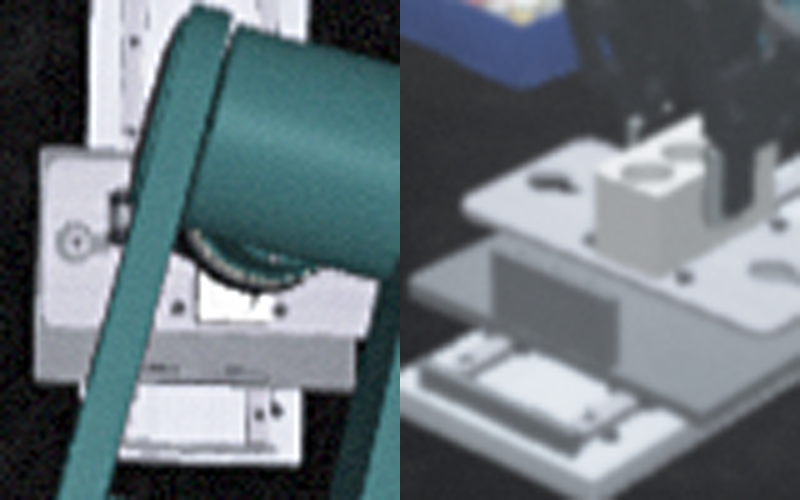

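The stud is concentric with the left keyhole at (77,242). I'll lower the carrier while watching force.

Request:
servo_tool([
  [-1,0.12,-0.01,0.01,0,0,0],
  [-1,0.24,-0.01,0.01,0.03,0,0],
  [-1,0.36,-0.01,0.01,0.03,0,0],
  [-1,0.45,-0.01,0.01,0.03,0,0],
  [-1,0.45,-0.01,0.01,0.03,0,0],
])

```text
clock: 5.6
ee_pos: [0.5341, -0.0783, 0.0686]
tool_rot: [2.527, 1.567, 2.518]
wrist_force: [-0.1, 0.1, -5.9]
grip_width: 0.0353
```

```bash
python3 - <<'E'
from h import *
s=env.state();print(s['ee_pos'],s['wrist_force']);to([.5348,-.0785,.064],-.005)
E
```

```text
[ 0.53411143 -0.07833967  0.06863922] [-0.05844053  0.10711466 -5.85092944]
shift [ 0.116 -0.004  0.018] turn [-0.031 -0.026 -0.018] n 0.12
```

Request:
servo_tool([
  [-1,0.05,0,0.01,-0.02,-0.03,-0.02],
  [-1,0.08,0,0.02,-0.02,-0.03,-0.02],
  [-1,0.11,0,0.02,-0.02,-0.03,-0.02],
  [-1,0.11,0,0.02,-0.02,-0.03,-0.02],
])

```text
clock: 5.93
ee_pos: [0.5348, -0.0783, 0.064]
tool_rot: [-0.453, 1.571, -0.459]
wrist_force: [-0.5, -1.1, -5.7]
grip_width: 0.0352
```

Request:
servo_tool([
  [-1,0.02,0,0,0,0,0],
  [-1,0.04,0,0,0,0,0],
  [-1,0.04,0,0,0,0,0],
])

```text
clock: 6.18
ee_pos: [0.5351, -0.0784, 0.0636]
tool_rot: [-0.161, 1.57, -0.167]
wrist_force: [-1.9, -1.0, 0.9]
grip_width: 0.0349
```

Request:
servo_tool([
  [0.0,0,0,0,0,0,0],
  [0.2,0,0,0,0,0,0],
  [0.2,0,0,0,0,0,0],
  [0.2,0,0,0,0,0,0],
  [0.2,0,0,0,0,0,0],
])

```text
clock: 6.6
ee_pos: [0.5355, -0.0785, 0.0639]
tool_rot: [-0.206, 1.569, -0.212]
wrist_force: [-0.6, -0.2, 0.5]
grip_width: 0.051
```

```bash
python3 - <<'E'
from h import *
f,K,P=snap('top','pics/t3.png');g,_,_=snap('scene','pics/s3.png')
s=env.state();print(s['ee_pos'],s['wrist_force'],s['grip_width']);to([.5348,-.0785,.064],-.005)
a=cv2.resize(f[215:315,305:385,::-1],None,fx=5,fy=5,interpolation=cv2.INTER_CUBIC)
b=cv2.resize(g[215:315,280:380,::-1],None,fx=5,fy=5,interpolation=cv2.INTER_CUBIC)[:,100:]
w,_,_=snap('wrist','pics/w3.png')
cv2.imwrite('pics/m3.png',np.hstack([a,b]))
E
```

```text
[ 0.5352259  -0.07844005  0.06365107] [ 0.72739344  0.81513306 -0.09116557] 0.05111993505732604
shift [-0.009 -0.002 -0.011] turn [-0.01   0.013  0.003] n 0.01
```

View pics/m3.png

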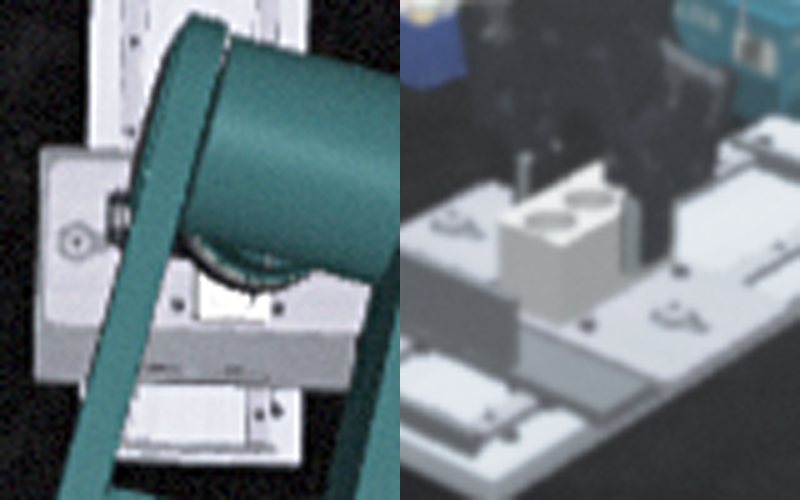

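View pics/w3.png

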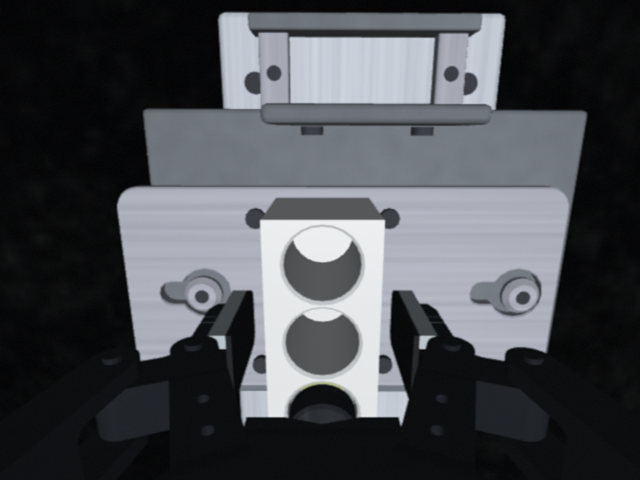

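Both stud heads are through their round holes, at (203,293) and (521,295), and the gripper is clear. Next is the sideways push.

Request:
servo_tool([
  [0.2,0,0.1,0,0,0,0],
  [0.2,0,0.2,0,0,0,0],
  [0.2,0,0.28,0,0,0,0],
  [0.2,0,0.36,0,0,0,0],
  [0.2,0,0.44,0,0,0,0],
])

```text
clock: 7.17
ee_pos: [0.5352, -0.0609, 0.0636]
tool_rot: [-0.772, 1.569, -0.778]
wrist_force: [-0.5, -2.3, -0.3]
grip_width: 0.0511
```

Request:
servo_tool([
  [0.2,0,0.04,0,0,0,0],
  [0.2,0,0.08,0,0,0,0],
  [0.2,0,0.12,0,0,0,0],
  [0.2,0,0.14,0,0,0,0],
])

```text
clock: 7.5
ee_pos: [0.5353, -0.0553, 0.0636]
tool_rot: [-0.959, 1.569, -0.965]
wrist_force: [-0.7, -4.9, -0.2]
grip_width: 0.0517
```

Request:
servo_tool([
  [0.2,0,0.03,0,0,0,0],
  [0.2,0,0.06,0,0,0,0],
  [0.2,0,0.06,0,0,0,0],
])

```text
clock: 7.75
ee_pos: [0.5351, -0.055, 0.0635]
tool_rot: [-1.43, 1.565, -1.436]
wrist_force: [-1.0, -7.4, -1.5]
grip_width: 0.0512
```

Request:
servo_tool([
  [0.2,0,-0.08,0,0,0,0],
  [0.2,0,-0.17,0,0,0,0],
  [0.2,0,-0.17,0,0,0,0],
])

```text
clock: 8.0
ee_pos: [0.5352, -0.0617, 0.0636]
tool_rot: [-1.365, 1.566, -1.372]
wrist_force: [0.5, -0.4, 0.2]
grip_width: 0.0512
```

```bash
python3 - <<'E'
from h import *
snap('wrist','pics/w4.png');s=env.state();print(s['ee_pos'],s['wrist_force'])
E
```

```text
[ 0.53515527 -0.06147366  0.06353618] [ 0.12968067 -0.07327219  0.20363866]
```

View pics/w4.png

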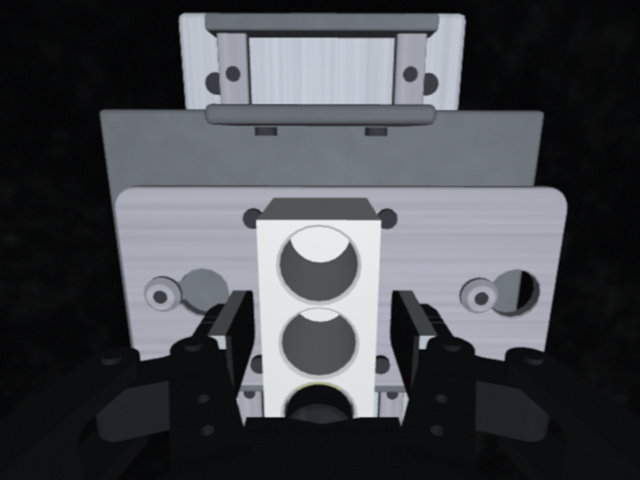

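The studs are home in the slots at (163,294) and (482,295), with the round holes empty to their right. Now I'll retract upwards.

Request:
servo_tool([
  [0.2,-0.4,0,0,0,0,0],
  [0.2,-1.0,0,0,0,0,0],
  [0.2,-1.8,0,0,0,0,0],
  [0.2,-2.3,0,0,0,0,0],
  [0.2,-2.3,0,0,0,0,0],
])

```text
clock: 8.47
ee_pos: [0.5382, -0.061, 0.1619]
tool_rot: [-0.461, 1.557, -0.467]
wrist_force: [0.2, -0.1, 0.7]
grip_width: 0.0509
```

Request:
servo_tool([
  [-0.5,0,0,-0.6,0,0,0],
  [-1,0,0,-1.4,0,0,0],
  [-1,0,0,-2.2,0,0,0],
  [-1,0,0,-2.8,0,0,0],
  [-1,0,0,-2.8,0,0,0],
])

```text
clock: 8.88
ee_pos: [0.4222, -0.0593, 0.1593]
tool_rot: [-0.5, 1.561, -0.507]
wrist_force: [0.6, -0.1, -0.5]
grip_width: -0.0
```

```bash
python3 - <<'E'
from h import *
s=env.state();print(s['ee_pos'],s['grip_width'],px('pics/top1.png',[.659,-.065,.12]))
snap('wrist','pics/w5.png');to([.425,-.064,.056],-.005)
f,K,P=snap('top','pics/t5.png')
# predicted px of needle-related & vial in top
a=cv2.resize(f[180:300,300:400,::-1],None,fx=5,fy=5,interpolation=cv2.INTER_CUBIC)[:, :]
g,_,_=snap('scene','pics/s5.png');b=cv2.resize(g[170:290,300:360+0,::-1],None,fx=5,fy=5,interpolation=cv2.INTER_CUBIC)
b=cv2.resize(g[170:290,320:380,::-1],None,fx=5,fy=5,interpolation=cv2.INTER_CUBIC)
cv2.imwrite('pics/m5.png',np.hstack([a,b]))
E
```

```text
[ 0.42221858 -0.05931388  0.15930248] -2.023694075070233e-05 [347.3136492  212.13800354]
shift [ 2.596 -0.095 -0.016] turn [-0.014  0.11   0.049] n 2.6
```

View pics/m5.png

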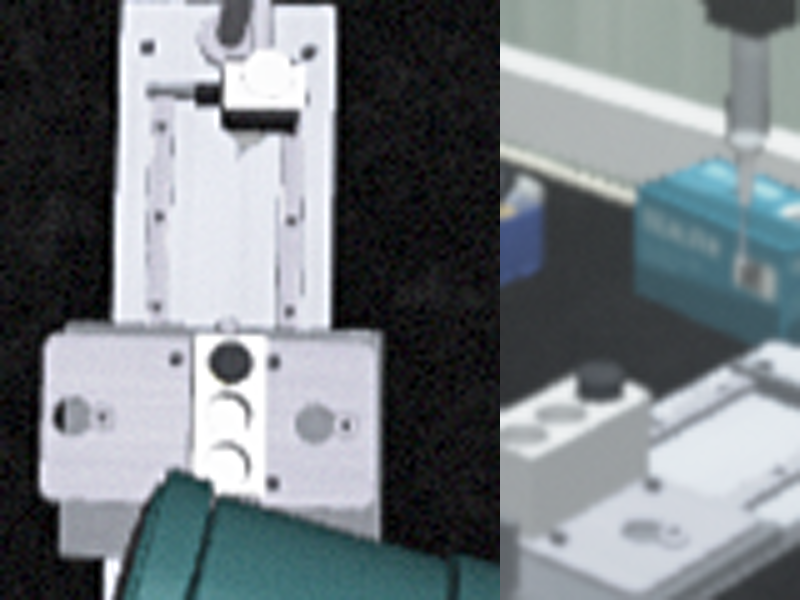

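The vial cap is at (230,362) in the top crop. In the scene crop the cap is at (601,373) and the needle tip at (740,262).

```bash
python3 - <<'E'
from h import *
t='pics/t5.png';s='pics/s5.png'
print('vial top',pt(t,300+230/5-.4,180+362/5-.4,.1025));print('vial scene',pt(s,320+101/5-.4,170+373/5-.4,.1025))
print('needle scene',pt(s,320+240/5-.4,170+262/5-.4,.12))
print('plunger top',pt(t,300+270/5-.4,180+72/5-.4,.287))
for p in([.659,-.065,.12],[.659,-.065,.18]): print(px(t,p))
print('plate',px('pics/w5.png',[.4625,-.0635,.08]))
E
```

```text
vial top [ 0.55944217 -0.06318215  0.1025    ]
vial scene [ 0.55814321 -0.06393022  0.1025    ]
needle scene [ 0.66084941 -0.06198722  0.12      ]
plunger top [ 0.66297446 -0.06557465  0.287     ]
[347.3136492  212.13800354]
[349.25241308 206.8565735 ]
plate [315.98091072 311.35731406]
```

Request:
servo_tool([
  [-1,0.6,-0.05,0,0,0.05,0.02],
  [-1,1.4,-0.1,-0.02,-0.01,0.11,0.05],
  [-1,2.1,-0.1,-0.02,-0.01,0.11,0.05],
  [-1,2.55,-0.1,-0.02,-0.01,0.11,0.05],
  [-1,2.55,-0.1,-0.02,-0.01,0.11,0.05],
])

```text
clock: 9.45
ee_pos: [0.4245, -0.0636, 0.0536]
tool_rot: [2.813, 1.562, 2.808]
wrist_force: [-1.2, -0.1, -0.4]
grip_width: -0.0005
```

Request:
servo_tool([
  [-1,0,0,0.15,0,0,0],
  [-1,0,0,0.3,0,0,0],
  [-1,0,0,0.45,0,0,0],
  [-1,0,0,0.55,0,0,0],
  [-1,0,0,0.6,0,0,0],
])

```text
clock: 9.87
ee_pos: [0.45, -0.064, 0.0548]
tool_rot: [2.838, 1.564, 2.834]
wrist_force: [-3.4, -0.2, 2.8]
grip_width: 0.0001
```

Request:
servo_tool([
  [-1,0,0,0.05,0,0,0],
  [-1,0,0,0.1,0,0,0],
  [-1,0,0,0.15,0,0,0],
])

```text
clock: 10.12
ee_pos: [0.4557, -0.064, 0.0549]
tool_rot: [2.893, 1.563, 2.888]
wrist_force: [-3.7, 0.3, 1.2]
grip_width: -0.0001
```

Request:
servo_tool([
  [-1,0,0,0.2,0,0,0],
  [-1,0,0,0.45,0,0,0],
  [-1,0,0,0.7,0,0,0],
  [-1,0,0,0.95,0,0,0],
  [-1,0,0,1.1,0,0,0],
])

```text
clock: 10.53
ee_pos: [0.5009, -0.0645, 0.0547]
tool_rot: [2.911, 1.564, 2.907]
wrist_force: [-3.5, -0.3, 2.8]
grip_width: 0.0002
```

Request:
servo_tool([
  [-1,0,0,0.2,0,0,0],
  [-1,0,0,0.45,0,0,0],
  [-1,0,0,0.65,0,0,0],
  [-1,0,0,0.75,0,0,0],
  [-1,0,0,0.8,0,0,0],
])

```text
clock: 10.95
ee_pos: [0.5338, -0.0647, 0.0546]
tool_rot: [2.915, 1.565, 2.911]
wrist_force: [-3.0, -1.2, 1.9]
grip_width: -0.0
```

```bash
python3 - <<'E'
from h import *
print(env.state()['ee_pos'],env.state()['wrist_force'])
f,K,P=snap('top','pics/t6.png');g,_,_=snap('scene','pics/s6.png')
a=cv2.resize(f[170:245,315:365,::-1],None,fx=8,fy=8,interpolation=cv2.INTER_CUBIC)
b=cv2.resize(g[190:265,345:395,::-1],None,fx=8,fy=8,interpolation=cv2.INTER_CUBIC)
cv2.imwrite('pics/m6.png',np.hstack([a,b]))
E
```

```text
[ 0.53380843 -0.06471109  0.05457896] [-3.01984162 -1.22378915  1.87613409]
```

View pics/m6.png

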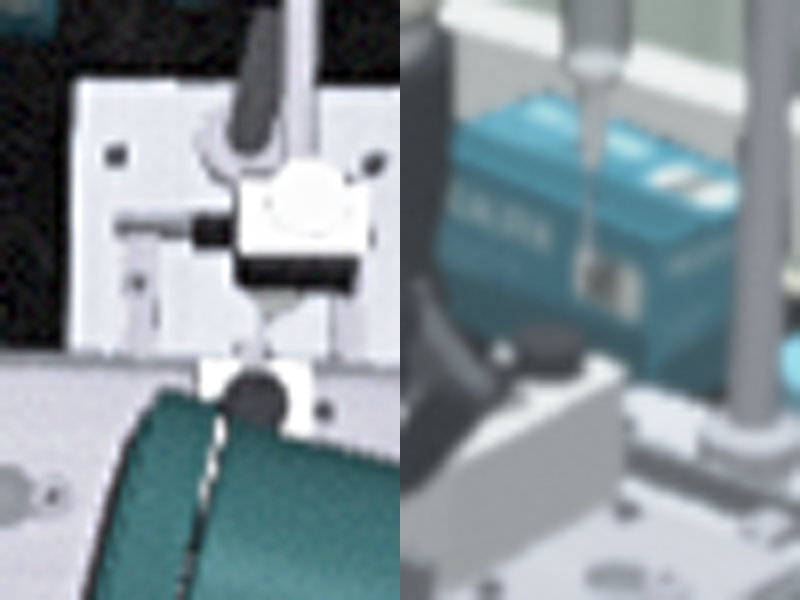

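The cap is at (256,400) in the top crop. In the scene crop the cap top is at (552,335) and the needle tip near (586,258).

```bash
python3 - <<'E'
from h import *
t='pics/t6.png';s='pics/s6.png'
v=pt(s,345+152/8-.44,190+335/8-.44,.1025);print('vial top',pt(t,315+256/8-.44,170+400/8-.44,.1025),'scene',v)
for y in(254,258,262):print('needle',pt(s,345+186/8-.44,190+y/8-.44,.12))
# constrain needle to line y=-.0635: use column only
for x in np.arange(.652,.668,.002):
    q=px(s,[x,-.0635,.12]);tq=px(t,[x,-.0635,.12]);sy=px(s,[x,-.0635,.18]);print(round(x,3),((q-[345,190]+.44)*8+[400,0]).round(),'syr180',((sy-[345,190]+.44)*8+[400,0]).round(),'top',((tq-[315,170]+.44)*8).round(),((px(t,[x,-.0635,.18])-[315,170]+.44)*8).round())
E
```

```text
vial top [ 0.64330471 -0.0646061   0.1025    ] scene [ 0.64425866 -0.06362043  0.1025    ]
needle [ 0.66423399 -0.06003869  0.12      ]
needle [ 0.66200762 -0.06171652  0.12      ]
needle [ 0.65978903 -0.06338849  0.12      ]
0.652 [570. 271.] syr180 [576.  76.] top [257. 362.] [272. 321.]
0.654 [574. 268.] syr180 [580.  74.] top [257. 356.] [272. 315.]
0.656 [578. 266.] syr180 [585.  72.] top [257. 350.] [272. 308.]
0.658 [583. 264.] syr180 [589.  70.] top [257. 344.] [272. 302.]
0.66 [587. 262.] syr180 [593.  68.] top [257. 337.] [273. 295.]
0.662 [591. 260.] syr180 [598.  66.] top [257. 331.] [273. 288.]
0.664 [595. 257.] syr180 [602.  64.] top [257. 325.] [273. 282.]
0.666 [599. 255.] syr180 [606.  62.] top [258. 319.] [273. 275.]
0.668 [604. 253.] syr180 [610.  60.] top [258. 313.] [273. 269.]
```

Request:
servo_tool([
  [-1,0,0,0.1,0,0,0],
  [-1,0,0,0.2,0,0,0],
  [-1,0,0,0.3,0,0,0],
  [-1,0,0,0.37,0,0,0],
  [-1,0,0,0.37,0,0,0],
])

```text
clock: 11.47
ee_pos: [0.5496, -0.0645, 0.0544]
tool_rot: [2.581, 1.567, 2.577]
wrist_force: [-0.6, -0.5, -0.2]
grip_width: 0.0001
```

```bash
python3 - <<'E'
from h import *
print(env.state()['ee_pos'],env.state()['wrist_force'])
g,_,_=snap('scene','pics/s7.png');f,_,_=snap('top','pics/t7.png')
b=cv2.resize(g[190:240,350:390,::-1],None,fx=12,fy=12,interpolation=cv2.INTER_CUBIC)
a=cv2.resize(f[185:235,330:355,::-1],None,fx=12,fy=12,interpolation=cv2.INTER_CUBIC)
cv2.imwrite('pics/m7.png',np.hstack([b,a]))
E
```

```text
[ 0.54964439 -0.06447934  0.05443735] [-0.64455766 -0.46076786 -0.17085155]
```

View pics/m7.png

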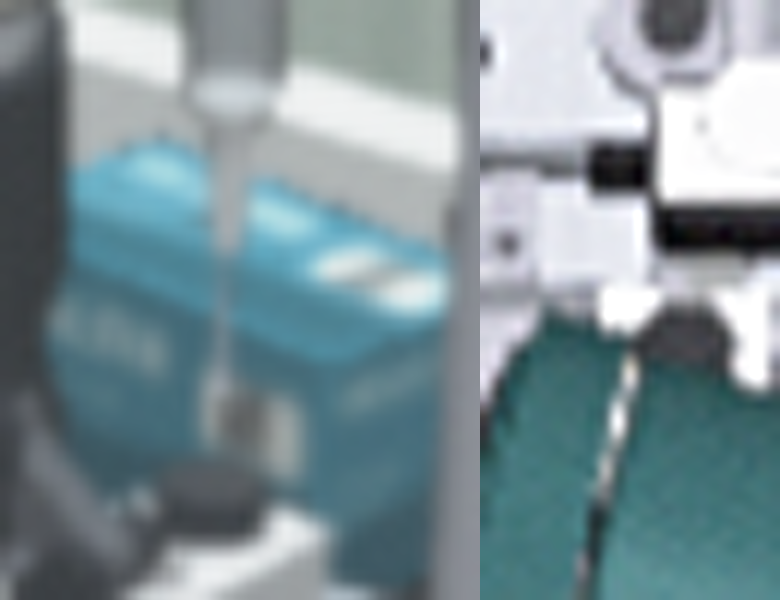

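The needle line extrapolates to about column 217 and the cap centre is about 214, so it is within roughly 1 mm. I'll withdraw and make a final check.

Request:
servo_tool([
  [-1,0,0,-0.2,0,0,0],
  [-1,0,0,-0.7,0,0,0],
  [-1,0,0,-1.4,0,0,0],
  [-1,0,0,-2.2,0,0,0],
  [-1,0,0,-3,0,0,0],
])

```text
clock: 11.98
ee_pos: [0.4285, -0.0637, 0.0547]
tool_rot: [2.168, 1.568, 2.164]
wrist_force: [0.2, -0.1, 0.7]
grip_width: -0.0005
```

Request:
servo_tool([
  [-1,0,0,-0.5,0,0,0],
  [-1,0,0,-0.9,0,0,0],
  [-1,0,0,-1,0,0,0],
  [-1,0,0,-1,0,0,0],
])

```text
clock: 12.32
ee_pos: [0.388, -0.0634, 0.055]
tool_rot: [1.416, 1.569, 1.412]
wrist_force: [-0.3, 0.5, -0.7]
grip_width: -0.0001
```

```bash
python3 - <<'E'
from h import *
print(env.state()['ee_pos'],env.state()['wrist_force'])
g,_,_=snap('scene','pics/s8.png');f,_,_=snap('top','pics/t8.png')
b=cv2.resize(g[190:240,350:390,::-1],None,fx=12,fy=12,interpolation=cv2.INTER_CUBIC)
a=cv2.resize(f[165:265,300:350,::-1],None,fx=6,fy=6,interpolation=cv2.INTER_CUBIC)
a=cv2.resize(f[185:260,308:383,::-1],(320,320),interpolation=cv2.INTER_CUBIC)
a=np.vstack([a,np.zeros((280,320,3),np.uint8)])
cv2.imwrite('pics/m8.png',np.hstack([b,a]))
E
```

```text
[ 0.38796449 -0.06339528  0.05498994] [-0.27488305  0.4820659  -0.70229686]
```

View pics/m8.png

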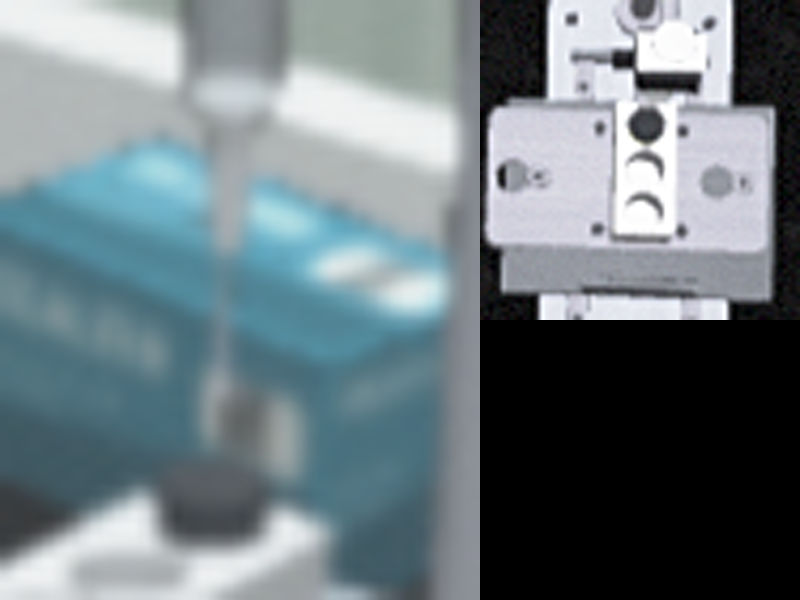

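```bash
python3 -c "
from plant import env
print(env.job_done())"
```

```text
the job is handed in; nothing more can be done
None
```

I mounted the carrier on both studs and pushed it fully home. I then slid the deck until the vial stood under the needle, backed the arm off and handed the job in at about 12.4 s on the robot's clock.

**Stud fit:** With the fingers open, the wrist view showed both stud heads up through the round holes. After the sideways push, the carrier had moved about 15.8 mm of the nominal 16 mm. The studs looked home to within about 1 mm, and the last top view still showed them in the slots.

**Vial under needle:** In the last scene picture the cap is in line with the needle to about 1 mm. The top view agrees with an earlier needle estimate to about 1 px (2.6 mm). My estimates of the needle's position along the rails scattered by up to about 4 mm, between 0.659 and 0.663 m. I estimate the final error at 1–2 mm; the limit is 5 mm.

**Contacts and clearance:** The gripper did not go near the needle, bottle, beaker or dish, though I did not re-measure them at the end. The largest force reading I saw was about 7 N, and the tool was touching nothing at hand-in. I viewed 12 pictures, two over the budget.

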